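# Fish the bur basket out of the deep cleaner tank with the lifting hook

## Task

The small steel basket in the bottom of the ultrasonic cleaner's deep tank is done but still contaminated: take the blue-handled lifting hook from its rack, reach down the tank, feel gently for the basket's red handle, catch it well inside the hook (not perched on its tip) and lift the basket out with the hook alone (neither fingers nor arm may touch the basket), without ramming or wrenching the basket or the tank. Set the basket gently down, flat inside the steel drain tray, unhook it, and hang the hook back upright in its rack. Leave the other things on the counter alone.

Things in the scene. Friction and masses are not known exactly. Their poses are not given: they have to be found in the camera images.
- cleaner: White ultrasonic cleaner, fixed, 160 (its x) x 190 (its y) x 130 mm high, with one deep open steel tank in its middle: opening 96 mm along x, 60 mm along y, straight walls, rim at 130 mm. Origin under the centre of casing and tank; z up. A force of more than 25 N on the tank counts as ramming it.
- tank_mouth (a point): Centre of the tank's opening, at rim height (130 mm above the counter); x along the 96 mm side, y along the 60 mm side, z up.
- tank_floor (a point): Centre of the tank's floor, 8 mm above the counter, 122 mm below the rim; same axes. A fixed stop bar, 20 mm high, lies across the floor from x = -39.6 to x = -25.6 mm; the basket is nested between it and the +x end wall (73.6 mm), and the hook has room above the bar.
- basket: Loose steel bur basket, 0.12 to 0.24 kg, 72 (x) x 40 (y) x 26 mm high, open-topped; the green block in it stays below its rim. It stands on the tank floor in its nest, x along the tank's x, with about 0.8 mm of play at each end: lift it some 22 mm to clear the stop bar. Origin at the centre of its underside, z up. A push or pull of over 10 N, or a hard landing (15 N), is too rough.
- bail_pivot (a point): On the basket, 22 mm above its origin: midpoint of the pivots of its red wire handle. Arms 46 mm long at y = +-22.5 mm carry a crossbar along y (5 mm round wire). The handle leans to the basket's +x or -x by 0 to 0.5 rad (crossbar up to 22 mm off to either side, 40 to 46 mm above this point). The lean is not measured: feel for it. Stiff: yields only to about 20 N, too rough.
- hook: Loose lifting hook, 120 g, hanging upright in the rack. Origin where stem and toe axes meet; z up the stem, x along the toe. Steel stem 6 mm thick up to a square blue collar (54 x 54 mm, z = 104 to 110 mm); above it the blue handle to grasp, 24 x 24 mm, z = 110 to 154 mm (grasp about z = 132 mm). The toe and upturned tip are at its foot.
- hook_pocket (a point): On the hook at x = 7.5, z = 2.5 mm: middle of the pocket's bottom, where a crossbar hangs. The toe is a 5 mm round bar from the stem to x = 14.5 mm, where its tip turns straight up to z = 13.5 mm; the pocket between stem and tip is 9 mm wide, x = 3 to 12 mm. Lowest point of the hook z = -3 mm.
- hook_collar (a point): Centre of the underside of the hook's collar, 104 mm above the hook's origin.
- rack: Fixed hook rack: base plate 100 x 110 x 8 mm and two rails 70 mm long along its x, 10 mm wide, 30 mm apart (clear gap, centred on y = 0), tops at 130 mm. The hook hangs by its collar on the rails, stem and toe in the gap, toe along the rack's x (+x at the start). Origin under its centre, z up.
- rack_top (a point): Centre between the rails at the height of their tops (130 mm); x along the rails. The hook's collar rests centred here.
- tray: Fixed steel drain tray, 180 (x) x 150 (y) mm, rim 12 mm high and 4 mm thick, floor 4 mm above the counter. Origin under its centre.
- tray_floor (a point): Centre of the tray's inner floor, 4 mm above the counter; x along the 180 mm side, z up. Because its handle leans, the basket hangs tilted by up to 0.4 rad; when set down it may stay leaning against the hook's stem until the hook is lowered clear and drawn back some 20 to 40 mm along its toe.
- spray: Bystander: white bottle with blue cap, 56 mm across, 150 mm high, origin under its centre. Leave alone.
- beaker: Bystander: open steel beaker, 64 mm across, 70 mm high, origin under its centre. Leave alone.
- jar: Bystander: amber jar with white cap, 60 mm across, 65 mm high, origin under its centre. Leave alone.
Not all that is in view belongs to the job. There is more than one size of the hook; the job needs the smallest.

How it is judged:
On the way, in this order (a step that is already met when the one before it is completed fails the run):
1. the basket hangs by its handle in the hook's pocket (not perched on the tip), clear above the tank's rim (height (world z) of basket above 0.135 m and z of basket in the frame of hook below -0.054 m and contact force between hook and basket above 0.5 N), for 0.1 s.
2. the basket stands flat on the floor of the drain tray (x of basket in the frame of tray_floor between -0.06 and 0.06 m and y of basket in the frame of tray_floor between -0.055 and 0.055 m and z of basket in the frame of tray_floor below 0.005 m and angle between basket's own z axis and vertical below 0.08 rad and contact force between basket and tray above 0.3 N), for 0.2 s.
At the end, for the whole second after the job is handed in: Basket at rest flat on the tray floor (within 5 mm, tilt under 0.08 rad, centre within 60 mm along and 55 mm across of the tray's centre); hook off the basket, hanging at rest in the rack, upright within 0.12 rad, collar within 22 mm of the rack's top centre (x of basket in the frame of tray_floor between -0.06 and 0.06 m and y of basket in the frame of tray_floor between -0.055 and 0.055 m and z of basket in the frame of tray_floor below 0.005 m and angle between basket's own z axis and vertical below 0.08 rad and distance between hook_collar and rack_top below 0.022 m and angle between hook's own z axis and vertical below 0.12 rad and contact force between hook and basket below 0.05 N and linear speed of each of basket, hook below 0.02 m/s); the robot touches nothing.
It fails at once if fingers or arm touch the basket (contact force between any of the fingers, the arm and basket above 0.5 N).
It fails at once if the hook pushes or wrenches the basket with more than 10 N (contact force between hook and basket above 10 N).
It fails at once if hook or basket rams or jams against the tank with more than 25 N (contact force between any of hook, basket and cleaner above 25 N).
It fails at once if the basket is dropped or slammed on the tray (more than 15 N) (contact force between basket and tray above 15 N).
It fails at once if a bystander is moved more than 30 mm (distance of any of spray, beaker, jar from where it was at the start of the episode above 0.03 m).
It also fails if it takes over 72 s, if anything falls off the work surface, if the arm or the gripper's body presses on something with over 40 N, if the wrist force passes 120 N, or if a joint passes its speed limit or range.

## Robot

A 6-joint arm with a two-finger parallel gripper is mounted at the origin on the work surface. World frame = base frame: x ahead of the robot, y to its left, z up, the work surface at z = 0. Lengths are in m, angles in rad, forces in N, time in s.
With the tool pointing down it reaches from about 0.3 to 0.875 m from the base axis. Payload 6.4 kg.
Tool frame: the origin (TCP) lies between the finger pads; the fingertips stand ctrl.tip_extent ahead of it and the grasp point (between the pads) is the TCP (ctrl.tip_extent is the distance from the TCP to the fingertips, in m); z points along the fingers, y is the line along which they close (so a half turn about z gives the same grasp; the last joint's range is limited). The gripper opens to 85 mm and grips with 20 to 120 N. Pads are 22 mm wide; open, the fingers measure 114 mm over their backs; the gripper's body (76 mm by 85 mm) begins 54 mm behind the grasp point. The pads swing forward as they close: fully open they stand 13 mm farther back than shut.
Start: joints at [-1.335, 0.181, 1.607, -0, 1.354, -0.206], TCP at [0.246, -0.52, 0.222] pointing down, gripper open.
Joint ranges: [-2.99, 2.99], [-0.89, 2.07], [0.3, 2.58], [-1.14, 4.28], [0, 2.63], [-3.12, 3.12]. Speed limits (rad/s): [2.57, 2.57, 3.01, 3.14, 3.14, 3.14].

## Interface

Orientations are given as a unit quaternion [w, x, y, z].
In Python, from bench import ctrl gives the robot as it stands.
- The arm moves only by the tool send_rows, never from a script. Its arguments are lists of equal length, an entry for each row: "dr": the turn, a rotation vector about the tool's x, y, z in units of 6 degrees (1.0 is 6 degrees), a list of three; "xyz": the shift along the tool's x, y, z in cm, a list of three; "jaw": the opening in per cent of the stroke, from 0 (shut) to 100 (fully open). In form: {"dr": [[wx, wy, wz], ...], "xyz": [[dx, dy, dz], ...], "jaw": [jaw, ...]}. A call has exactly 8 rows; each row is the pose to reach, as a shift and turn from the pose commanded when the call began, along the tool's axes at that moment; what a row does not reach only later rows make up. A row lasts 1/8 s, in which the tool goes at most 62.5 mm and 10.7 degrees, less where a joint would pass 70% of its speed; a pose out of reach is approached as far as the arm can. A call with a gripper value outside its range is refused whole. The fingers move at their own pace and stop on an object; the grip force is fixed at half the most. Time passes only in rows, so rows that repeat a pose let the fingers close, or fill a call up. It gives the time, the measured TCP pose, the force, the opening and the grip force at its end, in the units of the state.
- ctrl.get_obs(): the state, without advancing time (a new reading comes with each control period).
- ctrl.camera(name): name is "scene" or "top" or "wrist"; returns the picture (384x512x3 uint8, red, green, blue); there is no depth.
- ctrl.calibration(name): a dict with "camera_matrix" (3x3 intrinsics, pixels), "world_from_camera" (4x4, takes a point from camera to world coordinates). Camera axes: x right, y up, looking along -z (the intrinsics and any distortion apply to the point x, -y, -z); pixel columns grow to the right and rows downward; lengths in m; the calibration is good to about 2 mm. A picture is of the moment at which its call begins: read the wrist's pose just before it. calibration takes no time and is no camera call; for the wrist camera it gives the pose at the moment of the call.
- ctrl.hand_in(): hands the job in; it is judged then, once.
The state is a dict: "time_s": time; "q": joint angles; "dq": joint speeds; "joint_efforts": joint torques, N m; "eef_pos": TCP position; "eef_rot": TCP orientation; "wrist_force": force on the tool from outside, world axes, zero at the start; "torque": the same for the moment, N m; "opening": opening from 0.0 (shut) to 1.0 (fully open); "grasp_force": force on a finger pad.
Only numpy, scipy, OpenCV 4.12 (cv2) and the standard library are available. Lean on these libraries where they do the work, as an engineer would, in place of code of your own. Each camera call takes 0.05 s, during which the arm holds its last target. There are 200 camera calls.

## Working session

There is one attempt and no reset: what is moved stays moved. The work goes in short steps, Python scripts to look and compute and a tool call to move; the robot and the scene stay as the last step left them, time stands still between calls to the robot, and variables do not carry over. Pictures are saved under pics/ and viewed, at most 10 in all, crops included, and the job is handed in when it is done.

Besides the shell and the picture viewer there is one more tool, called after "Request:" as a command line: name --argument value ..., lists and objects as JSON in quotes. send_rows: Moves the arm, as the interface text tells. Its arguments: {"type":"object","properties":{"dr":{"type":"array","items":{"type":"array","items":{"type":"number"}}},"xyz":{"type":"array","items":{"type":"array","items":{"type":"number"}}},"jaw":{"type":"array","items":{"type":"number"}}},"required":["dr","xyz","jaw"]}

```bash
mkdir -p pics
cat > h.py <<'E'
import numpy as np, cv2, time
from bench import ctrl
from scipy.spatial.transform import Rotation as R
def ray(cal,u,v):
    K=np.array(cal["camera_matrix"]);T=np.array(cal["world_from_camera"])
    d=np.linalg.inv(K)@np.array([u,v,1.0]); d=T[:3,:3]@np.array([d[0],-d[1],-d[2]])
    return T[:3,3],d/np.linalg.norm(d)
def onz(cal,u,v,z):
    o,d=ray(cal,u,v); return o+d*(z-o[2])/d[2]
def tri(c1,p1,c2,p2):
    o1,d1=ray(c1,*p1);o2,d2=ray(c2,*p2)
    s=np.linalg.lstsq(np.stack([d1,-d2],1),o2-o1,rcond=None)[0]
    a=o1+d1*s[0];b=o2+d2*s[1]
    return (a+b)/2,np.linalg.norm(a-b)
def proj(cal,p):
    K=np.array(cal["camera_matrix"]);T=np.array(cal["world_from_camera"])
    c=T[:3,:3].T@(np.array(p)-T[:3,3]); q=K@np.array([c[0],-c[1],-c[2]]); return q[:2]/q[2]
def rot(o):
    return R.from_quat(np.array(o["eef_rot"])[[1,2,3,0]])
def snap(n,f):
    im=ctrl.camera(n); cv2.imwrite(f,im[:,:,::-1]); return im
def move(target,o=None):
    o=o or ctrl.get_obs(); return rot(o).inv().apply(np.array(target)-o["eef_pos"])*100
E
python3 - <<'E'
from h import *
a=snap("top","pics/top.png");b=snap("scene","pics/scene.png")
cv2.imwrite("pics/both.png",cv2.resize(np.vstack([a,b])[:,:,::-1],None,fx=.78,fy=.78))
for n in("top","scene"):
    c=ctrl.calibration(n);print(n,np.round(c["camera_matrix"],1).tolist(),np.round(c["world_from_camera"],3).tolist(), [k for k in c])
o=ctrl.get_obs();print(o["eef_pos"],o["eef_rot"],rot(o).as_matrix().round(3).tolist(),ctrl.tip_extent,o["wrist_force"],o["time_s"])
E
```

```text
top [[396.9, 0.0, 261.1], [0.0, 396.9, 195.2], [0.0, 0.0, 1.0]] [[-0.009, 0.996, -0.089, 0.496], [-1.0, -0.01, -0.012, -0.076], [-0.013, 0.088, 0.996, 1.19], [0.0, 0.0, 0.0, 1.0]] ['camera_matrix', 'world_from_camera']
scene [[352.1, 0.0, 257.6], [0.0, 352.1, 194.6], [0.0, 0.0, 1.0]] [[-0.053, -0.692, 0.72, 1.316], [0.998, -0.052, 0.024, -0.029], [0.021, 0.72, 0.693, 0.783], [0.0, 0.0, 0.0, 1.0]] ['camera_matrix', 'world_from_camera']
[ 0.24575378 -0.51929423  0.22155882] [-7.89645347e-04  9.75703761e-01  2.19092555e-01  7.66946039e-06] [[0.904, 0.428, -0.0], [0.428, -0.904, 0.002], [0.0, -0.002, -1.0]] 0.019 [0.20612813 0.39245583 0.52695607] 0.1
```

View pics/top.png

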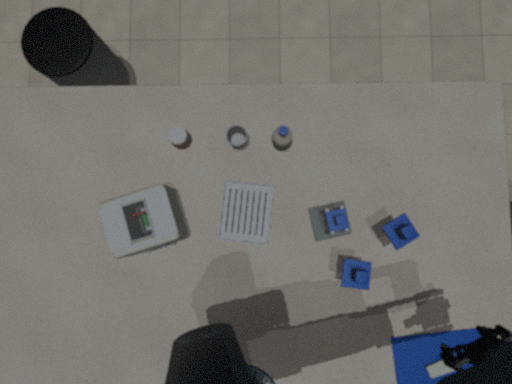

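View pics/scene.png

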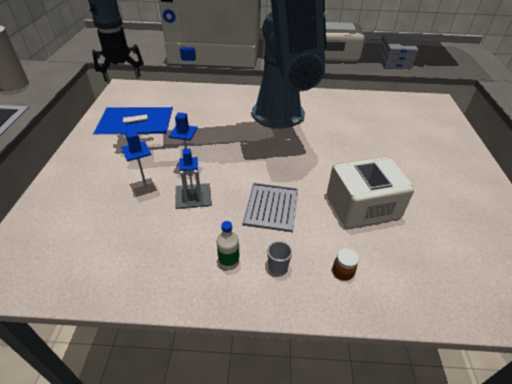

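The top view shows blue collars at (336,218) in the rack, (401,231) and (357,273). The rack one looks the smallest and is in the described rack. The tank is at (138,218) with red handle pixels inside, and the tray is at (246,212). Next I confirm with one enlarged crop and take measurements.

Run:
```python
from h import *
a=cv2.imread("pics/top.png");b=cv2.imread("pics/scene.png")
A=cv2.resize(a[175:300,300:430],(416,400),interpolation=cv2.INTER_CUBIC)
B=cv2.resize(b[105:215,115:225],(384,400),interpolation=cv2.INTER_CUBIC)
C=cv2.resize(a[175:265,90:190],(416,200*2-26)[:2],interpolation=cv2.INTER_CUBIC)
cv2.imwrite("pics/crop.png",np.hstack([A,B]));
ct=ctrl.calibration("top");cs=ctrl.calibration("scene")
def blobs(im,f,mn=30):
    m=f(cv2.cvtColor(im,cv2.COLOR_BGR2HSV)).astype(np.uint8)
    return [(c,cv2.minAreaRect(c)) for c in cv2.findContours(m,0,2)[0] if cv2.contourArea(c)>mn]
blue=lambda h:(h[...,0]>105)&(h[...,0]<130)&(h[...,1]>150)&(h[...,2]>60)
for n,im,c in(("top",a,ct),("scene",b,cs)):
    for k,r in blobs(im,blue): print(n,np.round(r[0],1),np.round(r[1],1),round(r[2],1),onz(c,*r[0],.137).round(3))
# tray, casing: top view light-ness masks
for name,lo,hi,roi,z in(("tray",150,256,(215,175,280,250),.012),("casing",165,256,(90,175,190,265),.13)):
    g=cv2.cvtColor(a,6); x0,y0,x1,y1=roi
    print(name,[np.percentile(g[y0:y1,x0:x1],p) for p in(5,25,50,75,95)])
cv2.imwrite("pics/c2.png",np.hstack([cv2.resize(a[175:265,90:190],None,fx=4,fy=4,interpolation=2),cv2.resize(a[170:260,205:285],None,fx=4,fy=4,interpolation=2)]))
```

```text
top [466.9 365.8] [ 4.9 11.6] 63.4 [ 0.148 -0.583  0.137]
top [438.6 357.5] [50.2 89.1] 83.5 [ 0.169 -0.513  0.137]
top [355.7 273.7] [26.4 25.9] 7.1 [ 0.381 -0.308  0.137]
top [400. 231.] [26.2 25.7] 58.0 [ 0.491 -0.427  0.137]
scene [226.5 226. ] [10.  9.] 90.0 [ 0.76  -0.121  0.137]
scene [188. 159.] [20. 18.] 90.0 [ 0.509 -0.264  0.137]
scene [184.1 127.8] [23.3 27. ] 20.2 [ 0.348 -0.308  0.137]
scene [132.7 133.8] [52.3 77.4] 89.1 [ 0.395 -0.463  0.137]
scene [187.  53.] [12. 14.] 90.0 [-0.25  -0.418  0.137]
scene [168.5  16. ] [12. 11.] 90.0 [-0.737 -0.617  0.137]
tray [np.float64(106.70000000000002), np.float64(124.0), np.float64(129.0), np.float64(132.0), np.float64(136.0)]
casing [np.float64(62.0), np.float64(122.0), np.float64(129.0), np.float64(132.0), np.float64(136.0)]
```

View pics/crop.png

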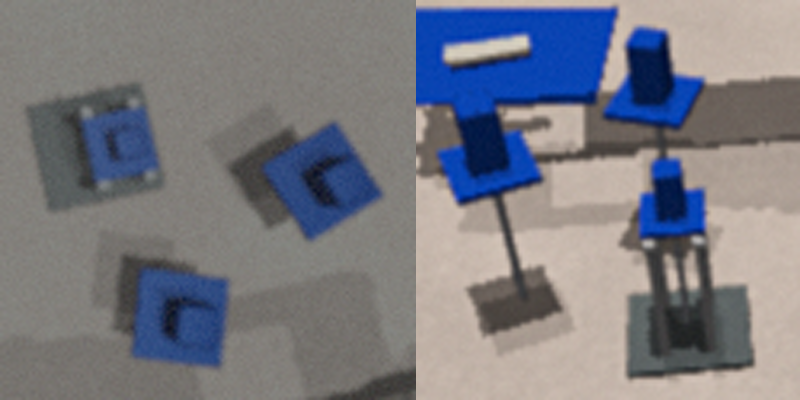

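View pics/c2.png

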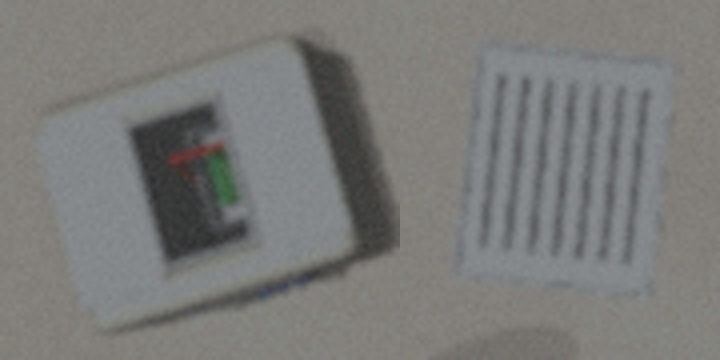

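The crop confirms the smallest hook is the one in the rack at (336,218): its collar is visibly smaller (~54 mm) and it rests on the rails. The second crop shows the tank opening (crop corners about (130,122), (213,97), (258,245), (168,270)) and the red bar at (170,160)-(222,148).

Run:
```python
from h import *
ct=ctrl.calibration("top");cs=ctrl.calibration("scene")
P=lambda u,v,z:onz(ct,90+u/4-.4,175+v/4-.4,z)[:2].round(4)
cas=np.array([P(40,118,.13),P(295,38,.13),P(358,245,.13),P(105,328,.13)]);print("casing",cas.tolist(),cas.mean(0),[np.linalg.norm(cas[i]-cas[i-1]).round(3) for i in range(4)])
op=np.array([P(130,122,.13),P(213,97,.13),P(258,245,.13),P(168,270,.13)]);print("open",op.mean(0),[np.linalg.norm(op[i]-op[i-1]).round(3) for i in range(4)])
print("bar",P(170,160,.073),P(222,148,.073))
T=lambda u,v:onz(ct,205+(u-400)/4-.4,170+v/4-.4,.012)[:2].round(4)
t=np.array([T(485,45),T(672,62),T(652,295),T(460,272)]);print("tray",t.tolist(),t.mean(0),[np.linalg.norm(t[i]-t[i-1]).round(3) for i in range(4)])
r=[(87,112),(136,102),(151,176),(103,184)]
r=np.array([onz(ct,300+u/3.2-.4,175+v/3.2-.4,.13)[:2] for u,v in r]);print("rails",r.round(3).tolist(),r.mean(0))
print("collar tri",tri(ct,(300+121/3.2-.4,175+143/3.2-.4),cs,(115+671/3.49-416/3.49,105+205/3.64)))
o=ctrl.get_obs();cw=ctrl.calibration("wrist");W=np.array(cw["world_from_camera"]);Rm=rot(o)
print("cam in tool",Rm.inv().apply(W[:3,3]-o["eef_pos"]).round(3),(Rm.inv().as_matrix()@W[:3,:3]).round(3).tolist(),np.round(cw["camera_matrix"],0).tolist())
```

```text
casing [[0.5704, 0.3717], [0.6228, 0.2004], [0.4836, 0.1565], [0.4302, 0.3245]] [0.52675  0.263275] [np.float64(0.148), np.float64(0.179), np.float64(0.146), np.float64(0.176)]
open [0.5257   0.268175] [np.float64(0.103), np.float64(0.058), np.float64(0.104), np.float64(0.062)]
bar [0.5438 0.3027] [0.5519 0.266 ]
tray [[0.6447, 0.0437], [0.6304, -0.096], [0.4579, -0.0793], [0.476, 0.0624]] [ 0.55225 -0.0173 ] [np.float64(0.17), np.float64(0.14), np.float64(0.173), np.float64(0.143)]
rails [[0.55, -0.238], [0.558, -0.279], [0.496, -0.289], [0.49, -0.249]] [ 0.52332817 -0.26375797]
collar tri (array([ 0.52316313, -0.26187869,  0.13973914]), np.float64(0.003210583617984386))
cam in tool [ 0.084  0.    -0.151] [[-0.001, 0.946, 0.325], [1.0, 0.001, 0.0], [-0.0, 0.325, -0.946]] [[316.0, 0.0, 258.0], [0.0, 316.0, 190.0], [0.0, 0.0, 1.0]]
```

Request:
send_rows --dr '[[0,0,0],[0,0,0.5],[0,0,1],[0,0,1.5],[0,0,2],[0,0,2.65],[0,0,2.65],[0,0,2.65]]' --xyz '[[0,0,-6],[5,-1.5,-11],[11,-3.5,-11],[17,-5.5,-11],[23,-7.5,-11],[29,-9.3,-11],[35,-11,-11],[36,-11.4,-11]]' --jaw '[100,100,100,100,100,100,100,100]'

```text
time_s: 1.1
eef_pos: [0.5244, -0.2599, 0.3318]
eef_rot: [-0.001, 0.996, 0.084, -0.0]
wrist_force: [-0.7, 0.3, -0.3]
opening: 1.002
grasp_force: 0.0
```

Run:
```python
from h import *
o=ctrl.get_obs();cw=ctrl.calibration("wrist");np.save("cw1.npy",cw,allow_pickle=True)
a=snap("wrist","pics/w1.png");print(o["eef_pos"],rot(o).as_matrix().round(3).tolist(),o["time_s"],o["q"])
h=cv2.cvtColor(a,cv2.COLOR_RGB2HSV)
m=((h[...,0]>105)&(h[...,0]<130)&(h[...,1]>150)&(h[...,2]>50)).astype(np.uint8)
for c in cv2.findContours(m,0,2)[0]:
    if cv2.contourArea(c)>200:
        r=cv2.minAreaRect(c);b=cv2.boxPoints(r);print(r,[onz(cw,*p,.136)[:2].round(4).tolist() for p in b])
```

```text
[ 0.52437085 -0.25992609  0.33177695] [[0.986, 0.167, -0.0], [0.167, -0.986, 0.001], [-0.0, -0.001, -1.0]] 1.1 [-6.63174915e-01  1.36196867e-01  1.43939311e+00  5.53991661e-04
  1.56703711e+00  7.39380954e-01]
((338.2148132324219, 350.6119079589844), (48.51892852783203, 47.75418472290039), 12.264774322509766) [[0.2333, -0.3836], [0.3168, -0.379], [0.3107, -0.4473], [0.2256, -0.4562]]
((272.86199951171875, 284.4864501953125), (56.30270767211914, 69.75615692138672), 19.653823852539062) [[0.3208, -0.262], [0.4229, -0.2765], [0.4077, -0.3468], [0.3019, -0.3378]]
((396.1799621582031, 218.66262817382812), (72.41605377197266, 65.42816925048828), 73.0724868774414) [[0.5043, -0.3767], [0.5386, -0.441], [0.4577, -0.4957], [0.4188, -0.4274]]
((260.4033508300781, 160.0838623046875), (45.60353469848633, 47.641902923583984), 87.70938873291016) [[0.5452, -0.231], [0.5559, -0.2822], [0.5048, -0.2943], [0.4934, -0.2406]]
```

View pics/w1.png

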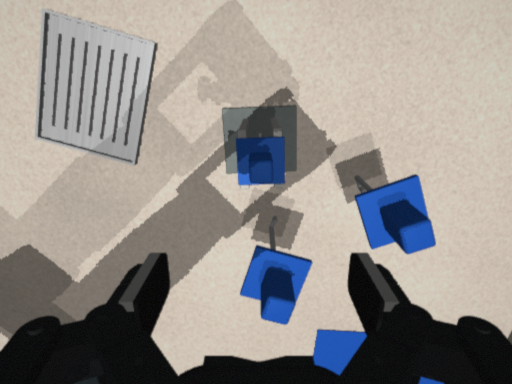

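The view shows the rack hook's collar at (260,160), with centre about (0.525,-0.262), size 53 mm and yaw about 0.19. The two larger hooks are clear of the descent.

Request:
send_rows --dr '[[0,0,-0.2],[0,0,-0.2],[0,0,-0.2],[0,0,-0.2],[0,0,-0.2],[0,0,-0.2],[0,0,-0.2],[0,0,-0.2]]' --xyz '[[0,0.2,5],[0,0.2,10],[0,0.2,14],[0,0.2,16.5],[0,0.2,17.2],[0,0.2,17.2],[0,0.2,17.2],[0,0.2,17.2]]' --jaw '[100,80,60,60,60,0,0,0]'

```text
time_s: 2.15
eef_pos: [0.5235, -0.2655, 0.1619]
eef_rot: [0.001, 0.996, 0.093, 0.001]
wrist_force: [-0.5, -0.4, 2.4]
opening: 0.26
grasp_force: 59.4
```

Request:
send_rows --dr '[[0,0,0],[0,0,0],[0,0,0],[0,0,0],[0,0,0],[0,0,0],[0,0,0],[0,0,0]]' --xyz '[[0,0,0],[0,0,0],[0,0,0],[0,0,-0.5],[0,0,-3],[0,0,-8],[0,0,-14],[0,0,-19]]' --jaw '[0,0,0,0,0,0,0,0]'

```text
time_s: 3.15
eef_pos: [0.5228, -0.2645, 0.3526]
eef_rot: [0.0, 0.996, 0.093, 0.0]
wrist_force: [0.6, -0.9, -1.1]
opening: 0.261
grasp_force: 59.1
```

Run:
```python
from h import *
o=ctrl.get_obs();cw=ctrl.calibration("wrist")
a=snap("wrist","pics/w2.png");print(o["eef_pos"],rot(o).as_matrix().round(3).tolist(),o["time_s"],o["opening"],o["grasp_force"],o["wrist_force"])
m=rot(o).as_matrix();p=o["eef_pos"]
for d in(0,.0145,-.0145): print(d,proj(cw,p+m@np.array([d,0,.132])))
b=snap("scene","pics/s2.png");cs=ctrl.calibration("scene");q=proj(cs,p+m@[0,0,.132]);print(q)
x,y=q.astype(int)
cv2.imwrite("pics/v2.png",np.hstack([a[:,:,::-1][:,100:420],cv2.resize(b[y-75:y+21,x-40:x+40],(320,384))[:,:,::-1]]))
```

```text
[ 0.52283806 -0.26453517  0.3526017 ] [[0.983, 0.184, 0.001], [0.184, -0.983, -0.0], [0.001, 0.0, -1.0]] 3.15 0.2612715147297501 59.078325033187866 [ 0.55690113 -0.87945755 -1.1060198 ]
0 [258.23020246 176.92090955]
0.0145 [258.20778916 161.80663046]
-0.0145 [258.25191173 191.5604271 ]
[183.0979716  138.02437013]
```

View pics/v2.png

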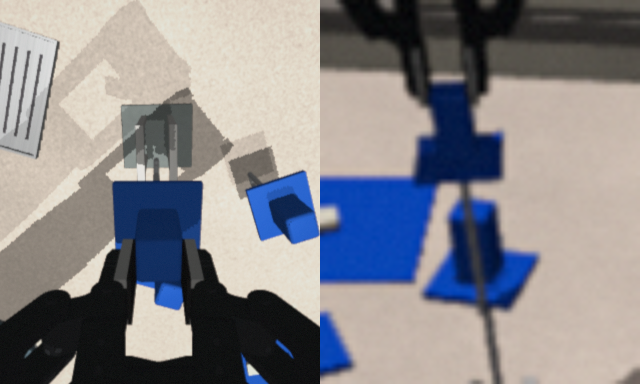

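Request:
send_rows --dr '[[0,0,0],[0,0,-0.2],[0,0,-0.4],[0,0,-0.6],[0,0,-0.7],[0,0,-0.9],[0,0,-1],[0,0,-1.16]]' --xyz '[[0.3,-4,-1],[0.8,-9.5,-1.7],[1.3,-15.5,-1.7],[1.8,-21.5,-1.7],[2.3,-27.5,-1.7],[2.7,-33.5,-1.7],[3.2,-39.5,-1.7],[3.6,-45.5,-1.7]]' --jaw '[0,0,0,0,0,0,0,0]'

```text
time_s: 4.25
eef_pos: [0.4734, 0.1909, 0.3662]
eef_rot: [-0.0, 0.988, 0.153, -0.001]
wrist_force: [1.0, 0.5, -1.8]
opening: 0.26
grasp_force: 59.2
```

Request:
send_rows --dr '[[0,0,0],[0,0,0],[0,0,0],[0,0,0],[0,0,0],[0,0,0],[0,0,0],[0,0,0]]' --xyz '[[-0.2,-4,0],[-0.2,-6,0],[-0.2,-6,0],[-0.2,-6,0],[-0.2,-6,0],[-0.2,-6,0],[-0.2,-6,0],[-0.2,-6,0]]' --jaw '[0,0,0,0,0,0,0,0]'

```text
time_s: 5.25
eef_pos: [0.4545, 0.2454, 0.3674]
eef_rot: [-0.0, 0.988, 0.153, -0.0]
wrist_force: [0.4, -0.1, -1.0]
opening: 0.262
grasp_force: 59.2
```

Run:
```python
from h import *
o=ctrl.get_obs();cw=ctrl.calibration("wrist");np.save("cw3.npy",cw,allow_pickle=True)
a=snap("wrist","pics/w3.png");print(o["eef_pos"],rot(o).as_matrix().round(3).tolist(),o["time_s"],o["wrist_force"])
m=rot(o).as_matrix();p=o["eef_pos"]
for d,z in((0,.132),(.0145,.132),(.0145,.1185),(-.0145,.132)): print(d,proj(cw,p+m@np.array([d,0,z])))
print(proj(cw,[.5257,.267,.13]))
h=cv2.cvtColor(a,cv2.COLOR_RGB2HSV)
red=(((h[...,0]<8)|(h[...,0]>172))&(h[...,1]>130)&(h[...,2]>50)).astype(np.uint8)
for c in cv2.findContours(red,0,2)[0]:
    if cv2.contourArea(c)>15: print(cv2.minAreaRect(c))
cv2.imwrite("pics/v3.png",cv2.resize(a[60:260,125:391,::-1],(798,600),interpolation=2))
```

```text
[0.45452566 0.24544096 0.36739969] [[0.953, 0.302, -0.0], [0.302, -0.953, 0.0], [-0.0, -0.0, -1.0]] 5.25 [ 0.43996599 -0.09555002 -1.0172903 ]
0 [258.15953423 176.93584418]
0.0145 [258.13627344 161.82242543]
0.0145 [258.12567176 165.50758591]
-0.0145 [258.18206466 191.57472238]
[258.89530089  90.5907897 ]
((253.5, 72.0), (14.0, 37.0), 90.0)
```

View pics/v3.png

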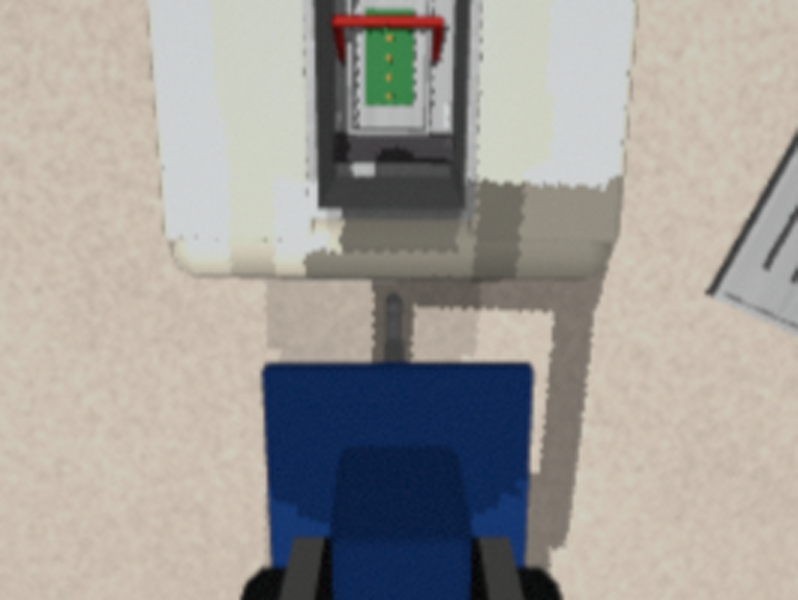

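The toe end is at crop (393,297), so the toe points along tool +x. The stop bar is at the near end (crop (390,155)), so tank +x runs away from the hand, as does the toe. The red crossbar is at crop (388,22).

Run:
```python
from h import *
cw=np.load("cw3.npy",allow_pickle=True).item();o=ctrl.get_obs();m=rot(o).as_matrix();p=np.array(o["eef_pos"])
a=cv2.imread("pics/w3.png")
T=lambda u,v,z:(m.T@(onz(cw,u,v,z)-p))*1e3
L=T(231,129.3,.13);Rr=T(280,129.3,.13);print("near corners",L.round(1),Rr.round(1),"width",(Rr-L)[1])
h=cv2.cvtColor(a,cv2.COLOR_BGR2HSV);red=(((h[...,0]<8)|(h[...,0]>172))&(h[...,1]>130)&(h[...,2]>50))
for r in range(60,84): 
    c=np.where(red[r])[0]
    if len(c): print(r,len(c),c.min(),c.max())
v,u=np.where(red[:, :]);k=(v<72)
for z in(.070,.073,.076): print(z,T(235.7,67.3,z).round(1),T(273.3,67.3,z).round(1))
# stop bar top z=.028: near tank-x -39.6..-25.6 ; basket near rim z=.034
print("basket near rim",T(125+390/3,60+130/3,.034).round(1))
# top-view red bar
ct=ctrl.calibration("top");print("top bar in tool",[(m.T@(onz(ct,90+u/4-.4,175+v/4-.4,.073)-p)*1e3).round(1) for u,v in((170,160),(222,148))])
print("top open centre",m.T@(np.array([.5257,.267,.13])-p)*1e3,"casing c",m.T@(np.array([.5267,.2633,.13])-p)*1e3)
```

```text
near corners [ 29.3 -33.1 237.4] [ 29.2  26.7 237.4] width 59.833323608643404
65 13 236 262
66 37 235 271
67 38 235 272
68 37 235 271
69 7 236 272
70 5 236 271
71 5 236 271
72 5 237 271
73 5 237 271
74 5 237 271
75 5 237 271
76 5 237 270
77 4 238 270
78 4 238 270
79 2 238 270
0.07 [102.3 -29.6 297.4] [102.2  20.2 297.4]
0.073 [102.2 -29.4 294.4] [102.1  20.1 294.4]
0.076 [102.1 -29.2 291.4] [102.   20.  291.4]
basket near rim [ 53.9  -4.6 333.4]
top bar in tool [array([102.3, -27.6, 294.4]), array([ 99. ,   9.9, 294.4])]
top open centre [ 74.32699179   1.00521536 237.40750672] casing c [ 74.16412726   4.83450709 237.40739474]
```

Request:
send_rows --dr '[[0,0,0],[0,0,0],[0,0,0],[0,0,0],[0,0,0],[0,0,0],[0,0,0],[0,0,0]]' --xyz '[[3,-0.1,0],[6,-0.3,0],[7.2,-0.3,1],[7.2,-0.3,3],[7.2,-0.3,5],[7.2,-0.3,7],[7.2,-0.3,9],[7.2,-0.3,9]]' --jaw '[0,0,0,0,0,0,0,0]'

```text
time_s: 6.3
eef_pos: [0.5205, 0.2698, 0.2749]
eef_rot: [0.0, 0.988, 0.153, -0.002]
wrist_force: [0.4, 0.4, -0.2]
opening: 0.259
grasp_force: 59.2
```

Request:
send_rows --dr '[[0,0,0],[0,0,0],[0,0,0],[0,0,0],[0,0,0],[0,0,0],[0,0,0],[0,0,0]]' --xyz '[[0,0,2],[0,0,4],[0,0,6],[0,0,7.5],[0,0,8.5],[0,0,9],[0,0,9],[0,0,9]]' --jaw '[0,0,0,0,0,0,0,0]'

```text
time_s: 7.3
eef_pos: [0.5226, 0.2704, 0.1881]
eef_rot: [-0.0, 0.988, 0.153, 0.001]
wrist_force: [0.7, -0.5, -0.3]
opening: 0.256
grasp_force: 59.2
```

Run:
```python
from h import *
o=ctrl.get_obs();cw=ctrl.calibration("wrist");m=rot(o).as_matrix();p=np.array(o["eef_pos"])
a=snap("wrist","pics/w4.png");print(p,m.round(3).tolist(),o["time_s"],o["wrist_force"],np.array(o["torque"]).round(3))
h=cv2.cvtColor(a,cv2.COLOR_RGB2HSV);red=(((h[...,0]<8)|(h[...,0]>172))&(h[...,1]>130)&(h[...,2]>50))
v,u=np.where(red);print(len(v))
for r in range(v.min(),v.max()+1,1):
    c=np.where(red[r])[0]
    if len(c)>12: print(r,c.min(),c.max(),[(m.T@(onz(cw,x,r,.074)-p)*1e3)[:2].round(1).tolist() for x in(c.min(),c.max())])
```

```text
[0.52259349 0.27038078 0.18806849] [[0.953, 0.302, 0.001], [0.302, -0.953, 0.0], [0.001, 0.0, -1.0]] 7.3 [ 0.74712102 -0.51285033 -0.29607379] [ 0.003  0.008 -0.042]
346
146 228 274 [[32.7, -25.5], [32.6, 13.5]]
147 227 282 [[31.8, -26.4], [31.8, 20.3]]
148 227 283 [[31.0, -26.4], [30.9, 21.2]]
149 227 283 [[30.1, -26.4], [30.0, 21.2]]
150 227 283 [[29.2, -26.5], [29.2, 21.2]]
151 228 282 [[28.4, -25.7], [28.3, 20.4]]
```

Request:
send_rows --dr '[[0,0,0],[0,0,0],[0,0,0],[0,0,0],[0,0,0],[0,0,0],[0,0,0],[0,0,0]]' --xyz '[[0.5,-0.2,0],[1,-0.2,0],[1.4,-0.2,0],[1.7,-0.2,0],[1.9,-0.2,0],[2.1,-0.2,0],[2.3,-0.2,0],[2.3,-0.2,0]]' --jaw '[0,0,0,0,0,0,0,0]'

```text
time_s: 8.35
eef_pos: [0.5436, 0.2791, 0.1874]
eef_rot: [-0.0, 0.988, 0.153, 0.0]
wrist_force: [-0.4, 0.4, -0.8]
opening: 0.255
grasp_force: 59.2
```

Request:
send_rows --dr '[[0,0,0],[0,0,0],[0,0,0],[0,0,0],[0,0,0],[0,0,0],[0,0,0],[0,0,0]]' --xyz '[[0,0,0],[0,0,0],[0,0,0],[0.05,0,0],[0.05,0,0],[0.1,0,0],[0.1,0,0],[0.1,0,0]]' --jaw '[0,0,0,0,0,0,0,0]'

```text
time_s: 9.35
eef_pos: [0.5445, 0.2794, 0.1874]
eef_rot: [-0.0, 0.988, 0.153, 0.0]
wrist_force: [0.6, -0.2, -1.1]
opening: 0.253
grasp_force: 59.2
```

```bash
cat > look.py <<'E'
from h import *
o=ctrl.get_obs();cw=ctrl.calibration("wrist");m=rot(o).as_matrix();p=np.array(o["eef_pos"])
a=snap("wrist","pics/w%d.png"%int(o["time_s"]*100));print(p,o["time_s"],"F tool",(m.T@o["wrist_force"]).round(2),np.array(o["torque"]).round(3))
h=cv2.cvtColor(a,cv2.COLOR_RGB2HSV);red=(((h[...,0]<8)|(h[...,0]>172))&(h[...,1]>130)&(h[...,2]>50))
v,u=np.where(red);print(len(v))
for r in range(v.min(),v.max()+1,1):
    c=np.where(red[r])[0]
    if len(c)>12: print(r,len(c),c.min(),c.max(),[(m.T@(onz(cw,x,r,.074)-p)*1e3)[:2].round(1).tolist() for x in(c.min(),c.max())])
E
python3 look.py
```

```text
[0.54446998 0.27941947 0.18740668] 9.35 F tool [0.57 0.35 1.08] [-0.003 -0.032 -0.043]
272
173 39 231 278 [[9.1, -23.6], [9.0, 17.3]]
174 56 230 285 [[8.2, -24.5], [8.1, 23.4]]
175 56 230 285 [[7.3, -24.5], [7.2, 23.4]]
176 56 230 285 [[6.4, -24.5], [6.3, 23.5]]
177 54 231 284 [[5.5, -23.7], [5.4, 22.6]]
```

Request:
send_rows --dr '[[0,0,0],[0,0,0],[0,0,0],[0,0,0],[0,0,0],[0,0,0],[0,0,0],[0,0,0]]' --xyz '[[0.03,0,0],[0.06,0,0],[0.1,0,0],[0.1,0,0],[0.1,0,0],[0.1,0,0],[0.1,0,0],[0.1,0,0]]' --jaw '[0,0,0,0,0,0,0,0]'

```text
time_s: 10.4
eef_pos: [0.5454, 0.2797, 0.1874]
eef_rot: [-0.0, 0.988, 0.153, -0.0]
wrist_force: [-0.8, -0.6, -0.6]
opening: 0.259
grasp_force: 59.2
```

```bash
python3 look.py
```

```text
[0.54538647 0.27969601 0.18736858] 10.4 F tool [-0.99  0.33  0.63] [-0.016  0.098 -0.019]
266
174 34 231 278 [[8.2, -23.6], [8.2, 17.3]]
175 55 230 284 [[7.3, -24.5], [7.2, 22.5]]
176 56 230 285 [[6.4, -24.6], [6.3, 23.4]]
177 56 230 285 [[5.5, -24.6], [5.4, 23.5]]
178 55 231 285 [[4.6, -23.7], [4.5, 23.5]]
```

Request:
send_rows --dr '[[0,0,0],[0,0,0],[0,0,0],[0,0,0],[0,0,0],[0,0,0],[0,0,0],[0,0,0]]' --xyz '[[-0.1,0,0],[-0.1,0,-0.2],[-0.1,0,-0.4],[-0.1,0,-0.6],[-0.1,0,-0.8],[-0.1,0,-1],[-0.1,0,-1.2],[-0.1,0,-1.3]]' --jaw '[0,0,0,0,0,0,0,0]'

```text
time_s: 11.45
eef_pos: [0.5445, 0.2794, 0.2006]
eef_rot: [-0.0, 0.988, 0.153, 0.0]
wrist_force: [0.0, -0.5, -1.4]
opening: 0.258
grasp_force: 59.2
```

Request:
send_rows --dr '[[0,0,0],[0,0,0],[0,0,0],[0,0,0],[0,0,0],[0,0,0],[0,0,0],[0,0,0]]' --xyz '[[0,0,-0.1],[0,0,-0.2],[0,0,-0.3],[0,0,-0.4],[0,0,-0.5],[0,0,-0.6],[0,0,-0.7],[0,0,-0.8]]' --jaw '[0,0,0,0,0,0,0,0]'

```text
time_s: 12.45
eef_pos: [0.5442, 0.2794, 0.2082]
eef_rot: [0.0, 0.988, 0.153, -0.0]
wrist_force: [0.0, -0.4, -3.7]
opening: 0.26
grasp_force: 59.0
```

```bash
python3 look.py
```

```text
[0.5442319  0.27935201 0.20816276] 12.45 F tool [-0.11  0.38  3.72] [-0.066  0.195  0.015]
228
169 51 232 282 [[7.1, -24.4], [7.0, 22.3]]
170 52 232 283 [[6.1, -24.4], [6.1, 23.3]]
171 54 231 284 [[5.2, -25.4], [5.1, 24.2]]
172 52 232 283 [[4.2, -24.5], [4.1, 23.3]]
173 19 235 281 [[3.2, -21.7], [3.2, 21.5]]
```

Request:
send_rows --dr '[[0,0,0],[0,0,0],[0,0,0],[0,0,0],[0,0,0],[0,0,0],[0,0,0],[0,0,0]]' --xyz '[[0,0,-0.1],[0,0,-0.2],[0,0,-0.3],[0,0,-0.4],[0,0,-0.5],[0,0,-0.6],[0,0,-0.7],[0,0,-0.8]]' --jaw '[0,0,0,0,0,0,0,0]'

```text
time_s: 13.5
eef_pos: [0.5445, 0.2794, 0.2165]
eef_rot: [-0.0, 0.988, 0.153, -0.0]
wrist_force: [-0.3, -0.4, -3.2]
opening: 0.261
grasp_force: 59.0
```

```bash
python3 look.py
python3 - <<'E'
import cv2,glob
f=sorted(glob.glob("pics/w1[0-9][0-9][0-9].png"),key=lambda s:int(s[-8:-4]))[-1]
a=cv2.imread(f)[100:250,155:360];cv2.imwrite("pics/v5.png",cv2.resize(a,(800,585)))
E
```

```text
[0.54446721 0.27939008 0.21646059] 13.5 F tool [-0.38  0.26  3.24] [-0.098  0.108 -0.009]
230
169 51 232 282 [[4.8, -25.2], [4.8, 22.9]]
170 53 232 284 [[3.8, -25.2], [3.8, 24.9]]
171 54 231 284 [[2.8, -26.2], [2.8, 24.9]]
172 52 232 283 [[1.8, -25.3], [1.8, 23.9]]
173 20 233 281 [[0.8, -24.3], [0.8, 22.0]]
```

View pics/v5.png

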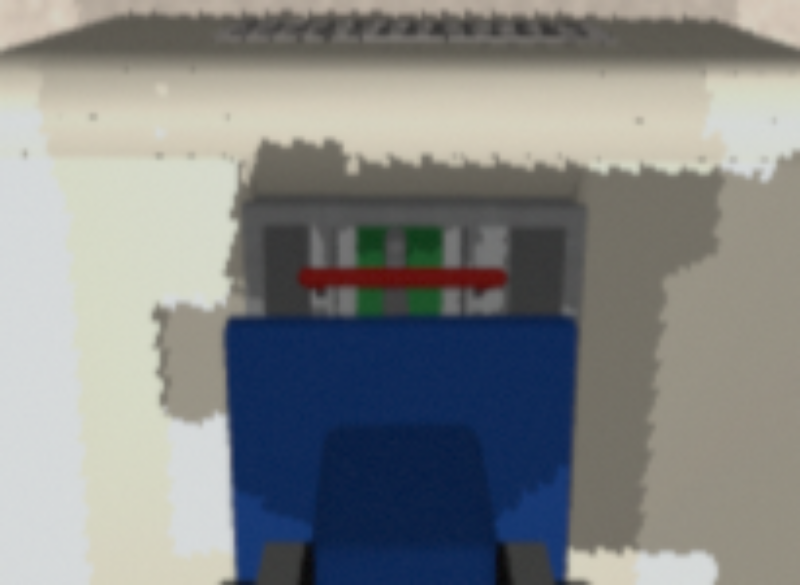

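The bar at (400,278) stays inside the hook, behind the upturned tip at (395,245), and moves up with it. I keep lifting.

Request:
send_rows --dr '[[0,0,0],[0,0,0],[0,0,0],[0,0,0],[0,0,0],[0,0,0],[0,0,0],[0,0,0]]' --xyz '[[0,0,-0.15],[0,0,-0.3],[0,0,-0.5],[0,0,-0.7],[-0.1,0,-0.9],[-0.2,0,-1.1],[-0.3,0,-1.3],[-0.4,0,-1.5]]' --jaw '[0,0,0,0,0,0,0,0]'

```text
time_s: 14.55
eef_pos: [0.5406, 0.2782, 0.2316]
eef_rot: [-0.0, 0.988, 0.153, 0.0]
wrist_force: [-0.8, -0.1, -3.1]
opening: 0.259
grasp_force: 59.0
```

Request:
send_rows --dr '[[0,0,0],[0,0,0],[0,0,0],[0,0,0],[0,0,0],[0,0,0],[0,0,0],[0,0,0]]' --xyz '[[-0.1,0,-0.2],[-0.2,0,-0.4],[-0.4,0,-0.7],[-0.6,0,-1],[-0.7,0,-1.3],[-0.8,0,-1.6],[-0.9,0,-2],[-0.9,0,-2.4]]' --jaw '[0,0,0,0,0,0,0,0]'

```text
time_s: 15.55
eef_pos: [0.532, 0.2755, 0.2557]
eef_rot: [-0.0, 0.988, 0.153, 0.0]
wrist_force: [0.6, -0.4, -3.0]
opening: 0.253
grasp_force: 59.0
```

```bash
python3 look.py
```

```text
[0.53204898 0.27549199 0.25571301] 15.55 F tool [0.5  0.55 2.97] [-0.008 -0.029  0.018]
282
169 53 232 284 [[-5.8, -28.5], [-5.8, 28.1]]
170 53 232 284 [[-6.9, -28.6], [-7.0, 28.2]]
171 54 231 284 [[-8.0, -29.7], [-8.1, 28.2]]
172 52 232 283 [[-9.2, -28.6], [-9.2, 27.1]]
```

Request:
send_rows --dr '[[0,0,0],[0,0,0],[0,0,0],[0,0,0],[0,0,0],[0,0,0],[0,0,0],[0,0,0]]' --xyz '[[-0.3,0,-0.3],[-0.6,0,-0.8],[-0.9,0,-1.6],[-1,0,-2.6],[-1,0,-3.6],[-1,0,-4.6],[-1,0,-5.6],[-1,0,-6.6]]' --jaw '[0,0,0,0,0,0,0,0]'

```text
time_s: 16.6
eef_pos: [0.5226, 0.2725, 0.3221]
eef_rot: [-0.0, 0.988, 0.153, 0.0]
wrist_force: [-0.3, 0.1, -3.1]
opening: 0.262
grasp_force: 59.0
```

Request:
send_rows --dr '[[0,0,0],[0,0,0],[0,0,0],[0,0,0],[0,0,0],[0,0,0],[0,0,0],[0,0,0]]' --xyz '[[0,0,-1],[0,0,-2],[0,0,-3],[0,0,-4],[0,0,-5],[0,0,-6],[0,0,-6.7],[0,0,-7]]' --jaw '[0,0,0,0,0,0,0,0]'

```text
time_s: 17.6
eef_pos: [0.5227, 0.2725, 0.392]
eef_rot: [-0.0, 0.988, 0.153, 0.0]
wrist_force: [0.2, 0.2, -3.0]
opening: 0.258
grasp_force: 59.0
```

```bash
python3 look.py
python3 - <<'E'
from h import *
b=snap("scene","pics/s5.png");o=ctrl.get_obs();m=rot(o).as_matrix();p=np.array(o["eef_pos"])
x,y=proj(ctrl.calibration("scene"),p+m@[0,0,.16]).astype(int)
cv2.imwrite("pics/v6.png",cv2.resize(b[y-90:y+60,x-90:x+90],(720,600),interpolation=2)[:,:,::-1])
t=np.array([.5522,-.0173]);print("to tray in tool cm",(m.T@(np.r_[t,0]-np.r_[p[:2],0])*100).round(2),"yaw",np.arctan2(m[1,0],m[0,0]))
E
```

```text
[0.52265608 0.27247342 0.39198718] 17.6 F tool [ 0.23 -0.12  3.01] [-0.014  0.054  0.03 ]
273
169 51 233 283 [[-42.6, -38.9], [-42.7, 37.9]]
170 52 232 283 [[-44.2, -40.5], [-44.3, 38.0]]
171 52 232 283 [[-45.8, -40.5], [-45.9, 38.0]]
172 51 233 283 [[-47.4, -39.0], [-47.5, 38.1]]
to tray in tool cm [-5.93 28.52 -0.  ] yaw 0.30672193212286675
```

View pics/v6.png

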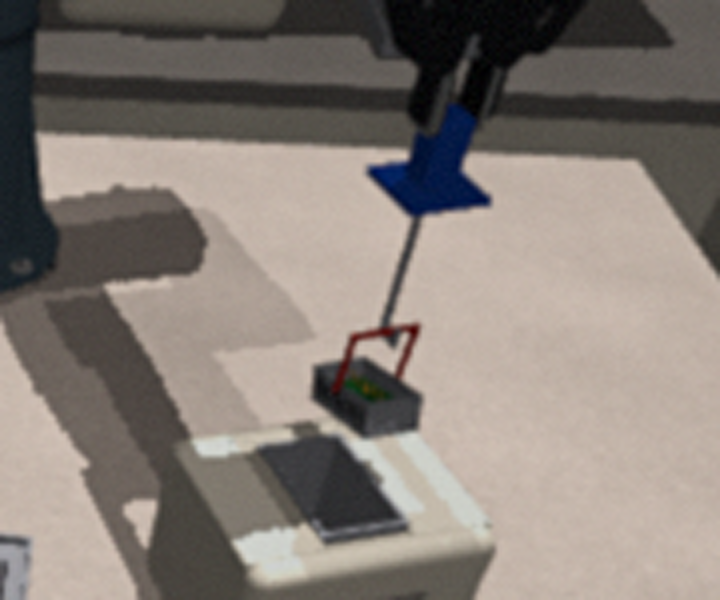

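The basket hangs by its red handle in the hook, clear above the tank rim. On to the tray.

Request:
send_rows --dr '[[0,0,0],[0,0,0],[0,0,0],[0,0,0],[0,0,0],[0,0,0],[0,0,0],[0,0,0]]' --xyz '[[-0.1,0.6,0],[-0.3,1.8,0],[-0.7,3.6,0],[-1.1,5.8,0],[-1.6,8.2,0],[-2,10.6,0],[-2.5,13,0],[-3,15.4,0]]' --jaw '[0,0,0,0,0,0,0,0]'

```text
time_s: 18.7
eef_pos: [0.5403, 0.1144, 0.3914]
eef_rot: [0.0, 0.988, 0.152, -0.0]
wrist_force: [-0.0, -0.2, -3.7]
opening: 0.261
grasp_force: 59.0
```

Request:
send_rows --dr '[[0,0,0],[0,0,0],[0,0,0],[0,0,0],[0,0,0],[0,0,0],[0,0,0],[0,0,0]]' --xyz '[[-0.5,2.4,0],[-0.9,4.8,0.3],[-1.3,7,1],[-1.7,9,2],[-2,10.8,3.2],[-2.3,12.1,4.6],[-2.4,12.9,6.2],[-2.5,13.1,7.8]]' --jaw '[0,0,0,0,0,0,0,0]'

```text
time_s: 19.7
eef_pos: [0.556, -0.0161, 0.3119]
eef_rot: [-0.0, 0.988, 0.153, -0.0]
wrist_force: [-0.1, -0.1, -3.3]
opening: 0.26
grasp_force: 59.0
```

Run:
```python
from h import *
o=ctrl.get_obs();m=rot(o).as_matrix();p=np.array(o["eef_pos"]);cw=ctrl.calibration("wrist")
a=snap("wrist","pics/w7.png");print(p,o["wrist_force"],o["torque"],o["time_s"])
g=cv2.cvtColor(a,cv2.COLOR_RGB2GRAY)
print("tray corner expected px",[proj(cw,[x,y,.012]).round(0).tolist() for x,y in((.645,.044),(.630,-.096),(.458,-.079),(.476,.062))])
cv2.imwrite("pics/v7.png",a[:,:,::-1])
```

```text
[ 0.55603792 -0.01605887  0.31192523] [-0.12442955 -0.13245517 -3.27812746] [-0.01568482 -0.04157959  0.02709763] 19.7
tray corner expected px [[235.0, 67.0], [329.0, 110.0], [278.0, 215.0], [192.0, 179.0]]
```

View pics/v7.png

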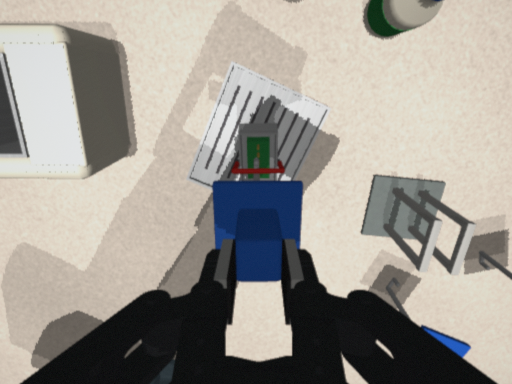

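The tray corners at (234,64), (327,108) and (190,178) match the estimate. The basket (258,150) is over it, so I lower.

Request:
send_rows --dr '[[0,0,0],[0,0,0],[0,0,0],[0,0,0],[0,0,0],[0,0,0],[0,0,0],[0,0,0]]' --xyz '[[0,0,1.4],[0,0,2.8],[0,0,4.2],[0,0,5.6],[0,0,7],[0,0,8],[0,0,8.6],[0,0,9]]' --jaw '[0,0,0,0,0,0,0,0]'

```text
time_s: 20.75
eef_pos: [0.5563, -0.0159, 0.2232]
eef_rot: [0.0, 0.988, 0.153, 0.0]
wrist_force: [-0.5, -0.2, -2.7]
opening: 0.261
grasp_force: 59.2
```

Request:
send_rows --dr '[[0,0,0],[0,0,0],[0,0,0],[0,0,0],[0,0,0],[0,0,0],[0,0,0],[0,0,0]]' --xyz '[[0,0,0.15],[0,0,0.3],[0,0,0.45],[0,0,0.6],[0,0,0.75],[0,0,0.9],[0,0,1.05],[0,0,1.2]]' --jaw '[0,0,0,0,0,0,0,0]'

```text
time_s: 21.75
eef_pos: [0.5561, -0.0158, 0.2113]
eef_rot: [-0.0, 0.988, 0.153, -0.0]
wrist_force: [0.1, 0.7, -2.6]
opening: 0.262
grasp_force: 59.2
```

```bash
python3 look.py
```

```text
[ 0.55614143 -0.0158395   0.21126559] 21.75 F tool [ 0.34 -0.58  2.56] [0.085 0.005 0.01 ]
309
168 45 232 283 [[7.2, -24.7], [7.2, 23.4]]
169 53 232 284 [[6.3, -24.7], [6.2, 24.4]]
170 53 232 284 [[5.3, -24.7], [5.2, 24.4]]
171 53 232 284 [[4.3, -24.8], [4.2, 24.5]]
172 52 232 283 [[3.3, -24.8], [3.3, 23.5]]
```

Request:
send_rows --dr '[[0,0,0],[0,0,0],[0,0,0],[0,0,0],[0,0,0],[0,0,0],[0,0,0],[0,0,0]]' --xyz '[[0,0,0.12],[0,0,0.24],[0,0,0.36],[0,0,0.48],[0,0,0.6],[0,0,0.72],[0,0,0.84],[0,0,0.96]]' --jaw '[0,0,0,0,0,0,0,0]'

```text
time_s: 22.8
eef_pos: [0.5562, -0.0159, 0.2018]
eef_rot: [0.0, 0.988, 0.153, 0.0]
wrist_force: [2.0, 0.4, -0.2]
opening: 0.259
grasp_force: 59.5
```

```bash
python3 look.py
```

```text
[ 0.55621399 -0.01587543  0.20178319] 22.8 F tool [2.04 0.2  0.19] [ 0.162 -0.482 -0.045]
272
163 42 230 281 [[14.4, -25.5], [14.4, 20.8]]
164 54 229 282 [[13.5, -26.5], [13.4, 21.7]]
165 54 229 282 [[12.6, -26.5], [12.5, 21.7]]
166 53 230 282 [[11.6, -25.6], [11.6, 21.7]]
167 49 233 282 [[10.7, -22.9], [10.6, 21.7]]
```

Request:
send_rows --dr '[[0,0,0],[0,0,0],[0,0,0],[0,0,0],[0,0,0],[0,0,0],[0,0,0],[0,0,0]]' --xyz '[[0,0,0.1],[0,0,0.2],[0,0,0.3],[0,0,0.4],[0,0,0.5],[0,0,0.6],[0,0,0.7],[0,0,0.8]]' --jaw '[0,0,0,0,0,0,0,0]'

```text
time_s: 23.85
eef_pos: [0.556, -0.0159, 0.1937]
eef_rot: [-0.0, 0.988, 0.153, -0.0]
wrist_force: [-0.2, -0.3, -0.5]
opening: 0.256
grasp_force: 59.4
```

```bash
python3 look.py
```

```text
[ 0.5559744  -0.01589503  0.19368267] 23.85 F tool [-0.26  0.25  0.47] [-0.021 -0.006  0.008]
302
151 50 231 280 [[27.2, -23.6], [27.1, 19.0]]
152 54 229 282 [[26.3, -25.4], [26.2, 20.8]]
153 55 229 283 [[25.4, -25.4], [25.4, 21.7]]
154 54 230 283 [[24.5, -24.6], [24.5, 21.7]]
155 53 230 282 [[23.6, -24.6], [23.6, 20.9]]
156 13 231 282 [[22.8, -23.7], [22.7, 20.9]]
```

Request:
send_rows --dr '[[0,0,0],[0,0,0],[0,0,0],[0,0,0],[0,0,0],[0,0,0],[0,0,0],[0,0,0]]' --xyz '[[-0.4,0,0],[-1,0,0],[-2,0,0],[-3,0,0],[-4.5,0,0],[-6,0,0],[-6.5,0,-1],[-6.5,0,-4]]' --jaw '[0,0,0,0,0,0,0,0]'

```text
time_s: 24.9
eef_pos: [0.4927, -0.0354, 0.2335]
eef_rot: [-0.001, 0.988, 0.152, -0.001]
wrist_force: [0.3, -0.2, -1.2]
opening: 0.257
grasp_force: 59.4
```

Request:
send_rows --dr '[[0,0,0],[0,0,0],[0,0,0],[0,0,0],[0,0,0],[0,0,0],[0,0,0],[0,0,0]]' --xyz '[[0,0,-4],[0,0,-8],[0,0,-12],[0,0,-14],[0,0,-14],[0,0,-14],[0,0,-14],[0,0,-14]]' --jaw '[0,0,0,0,0,0,0,0]'

```text
time_s: 25.9
eef_pos: [0.4939, -0.0354, 0.3728]
eef_rot: [-0.0, 0.988, 0.153, -0.001]
wrist_force: [1.0, -0.5, 0.2]
opening: 0.261
grasp_force: 59.5
```

Run:
```python
from h import *
o=ctrl.get_obs();m=rot(o).as_matrix();p=np.array(o["eef_pos"]);cw=ctrl.calibration("wrist")
a=snap("wrist","pics/w8.png");b=snap("scene","pics/s8.png");t=snap("top","pics/t8.png")
print(p,o["wrist_force"],o["time_s"],"yaw",np.arctan2(m[1,0],m[0,0]))
print("to rack",m.T@(np.array([.525,-.2625,p[2]])-p)*100)
W=cv2.resize(b[150:250,205:325],(480,400));Z=cv2.resize(a[60:260,180:340],(320,400))
cv2.imwrite("pics/v8.png",np.hstack([W,Z])[:,:,::-1])
# rack rails light tips seen in top
```

```text
[ 0.49385966 -0.03538909  0.37283329] [ 1.02707659 -0.4645121   0.15447754] 25.9 yaw 0.30666998047904054
to rack [-3.88740313e+00  2.25915613e+01 -1.76020280e-02]
```

View pics/v8.png

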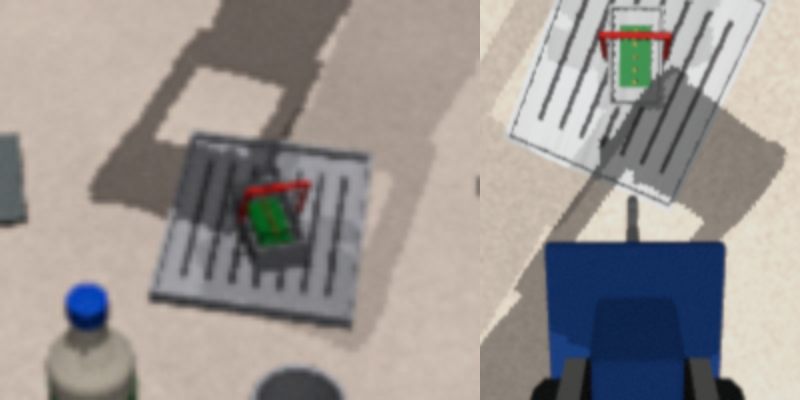

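Request:
send_rows --dr '[[0,0,0.1],[0,0,0.3],[0,0,0.5],[0,0,0.7],[0,0,0.9],[0,0,1.12],[0,0,1.12],[0,0,1.12]]' --xyz '[[-0.4,2,0],[-1.1,6,0],[-1.8,10,0],[-2.5,14,0],[-3.2,18,0],[-3.8,21.5,0],[-4,22.6,0],[-4,22.6,0]]' --jaw '[0,0,0,0,0,0,0,0]'

```text
time_s: 27.05
eef_pos: [0.5242, -0.2631, 0.3733]
eef_rot: [-0.0, 0.996, 0.094, -0.0]
wrist_force: [-0.4, 0.3, -0.7]
opening: 0.256
grasp_force: 59.4
```

Request:
send_rows --dr '[[0,0,0],[0,0,0],[0,0,0],[0,0,0],[0,0,0],[0,0,0],[0,0,0],[0,0,0]]' --xyz '[[0,0,0],[0,0,0],[0,0,2],[0,0,4],[0,0,6],[0,0,8],[0,0,8],[0,0,8]]' --jaw '[0,0,0,0,0,0,0,0]'

```text
time_s: 28.05
eef_pos: [0.5247, -0.2628, 0.2949]
eef_rot: [0.0, 0.995, 0.095, 0.001]
wrist_force: [1.3, -0.4, -1.1]
opening: 0.26
grasp_force: 59.4
```

Run:
```python
from h import *
o=ctrl.get_obs();m=rot(o).as_matrix();p=np.array(o["eef_pos"]);cw=ctrl.calibration("wrist")
a=snap("wrist","pics/w9.png");print(p,o["wrist_force"],o["time_s"],"yaw",np.arctan2(m[1,0],m[0,0]))
# rails beyond the collar: bright runs on rows ahead of collar
q=proj(cw,p+m@[.035,0,p[2]-.13]);print("rail-end row/col expected",q,[proj(cw,p+m@[.035,y,p[2]-.13])[0].round(1) for y in(-.025,-.015,.015,.025)])
g=cv2.cvtColor(a,cv2.COLOR_RGB2GRAY).astype(int);c=int(q[0])
for r in range(int(q[1])-8,int(q[1])+9,4): print(r,g[r,c-45:c+46:3].tolist())
```

```text
[ 0.52470869 -0.26283541  0.29494786] [ 1.32878373 -0.44938232 -1.10862163] 28.05 yaw 0.19005810205112886
rail-end row/col expected [258.19373415 133.84279045] [np.float64(233.1), np.float64(243.2), np.float64(273.2), np.float64(283.2)]
125 [218, 202, 134, 137, 134, 133, 132, 134, 124, 81, 80, 66, 65, 67, 70, 67, 68, 66, 66, 77, 81, 82, 88, 89, 88, 89, 91, 89, 113, 144, 141]
129 [200, 199, 133, 136, 135, 133, 134, 135, 82, 82, 73, 66, 67, 66, 65, 66, 66, 65, 67, 70, 82, 80, 88, 88, 88, 87, 87, 89, 111, 145, 146]
133 [197, 200, 135, 135, 132, 134, 136, 101, 81, 80, 74, 86, 87, 87, 87, 87, 79, 84, 66, 67, 81, 81, 80, 87, 87, 88, 87, 88, 109, 143, 138]
137 [196, 202, 130, 136, 134, 134, 77, 103, 100, 100, 68, 89, 88, 88, 87, 89, 88, 87, 67, 66, 101, 101, 100, 82, 89, 89, 88, 87, 119, 142, 148]
141 [207, 202, 122, 133, 99, 66, 79, 103, 100, 100, 69, 89, 88, 89, 88, 88, 88, 83, 65, 66, 102, 102, 112, 94, 90, 91, 91, 88, 121, 141, 136]
```

The rail tops appear symmetric about the hook, within about 1 mm. I lower and release.

Request:
send_rows --dr '[[0,0,0],[0,0,0],[0,0,0],[0,0,0],[0,0,0],[0,0,0],[0,0,0],[0,0,0]]' --xyz '[[0,0,3],[0,0,6],[0,0,9],[0,0,11],[0,0,12.3],[0,0,12.8],[0,0,13.1],[0,0,13.1]]' --jaw '[0,0,0,0,0,0,0,0]'

```text
time_s: 29.1
eef_pos: [0.5246, -0.2632, 0.1634]
eef_rot: [0.0, 0.996, 0.095, 0.0]
wrist_force: [0.5, -0.3, -0.9]
opening: 0.258
grasp_force: 59.4
```

Request:
send_rows --dr '[[0,0,0],[0,0,0],[0,0,0],[0,0,0],[0,0,0],[0,0,0],[0,0,0],[0,0,0]]' --xyz '[[0,0,0.05],[0,0,0.1],[0,0,0.15],[0,0,0.2],[0,0,0.25],[0,0,0.25],[0,0,0.25],[0,0,0.25]]' --jaw '[0,0,0,0,0,0,0,0]'

```text
time_s: 30.1
eef_pos: [0.5245, -0.2631, 0.1619]
eef_rot: [0.0, 0.996, 0.095, 0.0]
wrist_force: [-4.0, 2.7, 8.7]
opening: 0.255
grasp_force: 60.6
```

Contact at about 0.162, so the collar is seated on the rails. Open slowly and withdraw.

Request:
send_rows --dr '[[0,0,0],[0,0,0],[0,0,0],[0,0,0],[0,0,0],[0,0,0],[0,0,0],[0,0,0]]' --xyz '[[0,0,-0.05],[0,0,-0.05],[0,0,-0.05],[0,0,-0.05],[0,0,-0.05],[0,0,-0.05],[0,0,-2],[0,0,-6]]' --jaw '[30,40,55,65,70,70,70,70]'

```text
time_s: 31.1
eef_pos: [0.5234, -0.2623, 0.2203]
eef_rot: [-0.001, 0.996, 0.095, -0.001]
wrist_force: [0.2, -0.9, 0.5]
opening: 0.699
grasp_force: 0.0
```

Request:
send_rows --dr '[[0,0,0],[0,0,0],[0,0,0],[0,0,0],[0,0,0],[0,0,0],[0,0,0],[0,0,0]]' --xyz '[[0,0,-4],[0,0,-8],[0,0,-11],[0,0,-11],[0,0,-11],[0,0,-11],[0,0,-11],[0,0,-11]]' --jaw '[70,70,70,70,70,70,70,70]'

```text
time_s: 32.1
eef_pos: [0.5241, -0.2629, 0.3297]
eef_rot: [-0.0, 0.996, 0.095, -0.0]
wrist_force: [0.0, -0.2, 0.7]
opening: 0.696
grasp_force: 0.0
```

Run:
```python
from h import *
o=ctrl.get_obs();m=rot(o).as_matrix();p=np.array(o["eef_pos"]);cw=ctrl.calibration("wrist")
a=snap("wrist","pics/w10.png");print(p,o["wrist_force"],o["time_s"],o["opening"])
def bl(im,f,cal,z,mn):
    h=cv2.cvtColor(im,cv2.COLOR_RGB2HSV)
    for c in cv2.findContours(f(h).astype(np.uint8),0,2)[0]:
        if cv2.contourArea(c)>mn:
            r=cv2.minAreaRect(c);b=cv2.boxPoints(r);w=np.array([onz(cal,*q,z)[:2] for q in b]);print(w.mean(0).round(4),[np.linalg.norm(w[i]-w[i-1]).round(3) for i in(1,2)],w.round(3).tolist())
bl(a,lambda h:(h[...,0]>105)&(h[...,0]<130)&(h[...,1]>150)&(h[...,2]>50),cw,.136,200)
print("green/top");t=snap("top","pics/t10.png")
bl(t,lambda h:(h[...,0]>50)&(h[...,0]<80)&(h[...,1]>120),ctrl.calibration("top"),.02,5)
```

```text
[ 0.524118   -0.26290989  0.32965325] [ 0.00232337 -0.22060397  0.66351009] 32.1 0.6960397151528204
[ 0.2561 -0.5091] [np.float64(0.029), np.float64(0.075)] [[0.265, -0.473], [0.292, -0.483], [0.248, -0.545], [0.219, -0.535]]
[ 0.2761 -0.3962] [np.float64(0.061), np.float64(0.028)] [[0.246, -0.384], [0.308, -0.379], [0.306, -0.407], [0.244, -0.414]]
[ 0.3631 -0.3058] [np.float64(0.103), np.float64(0.072)] [[0.321, -0.262], [0.423, -0.276], [0.407, -0.347], [0.301, -0.338]]
[ 0.4797 -0.4353] [np.float64(0.073), np.float64(0.097)] [[0.504, -0.377], [0.538, -0.441], [0.458, -0.496], [0.419, -0.428]]
[ 0.5263 -0.262 ] [np.float64(0.052), np.float64(0.051)] [[0.547, -0.231], [0.556, -0.283], [0.506, -0.294], [0.496, -0.24]]
green/top
```

The collar sits where it was at the start, level, and the gripper is clear. Handing in.

```bash
python3 -c "
from bench import ctrl
print(ctrl.hand_in())"
```

```text
the job is handed in; nothing more can be done
None
```

I handed the job in at about 32 s: the basket stands flat in the drain tray, off the hook, and the smallest hook hangs level in its rack. The hand-in gave no verdict. I viewed 11 pictures, one over the limit of 10.

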